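Reverse the anvil tools into the carrying rack

TASK

The four anvil tools stand in the store rack as they came off the anvil, the last one used next to the ring; move them all to the empty carrying rack in reverse order, so that the tool nearest the ring of the store rack ends up farthest from the ring of the carrying rack, and so on along the row, the farthest one ending next to the ring. Each tool must stand upright on the floor of its own pocket; do not tip any of them over on the way, and set them down rather than dropping them.

Things in the scene. Friction and masses are not known exactly. Their poses are not given: they have to be found in the camera images.
- cutter: Hot cutter: its head is one narrow ridge 38 mm long along y, 16 mm thick tapering in steps to 5 mm at the top. Upright steel anvil tool, 0.6 kg, 80 mm tall: shank 32 mm square (height 0-30 mm), body 40 mm square (30-60, grip its flats from above), head (60-80). Origin: centre of the underside; z up; x, y square to the flats; x starts within 15 degrees of the store rack's x.
- dome: Doming stake: its head is one round dome 36 mm across. Upright steel anvil tool, 0.6 kg, 80 mm tall: shank 32 mm square (height 0-30 mm), body 40 mm square (30-60, grip its flats from above), head (60-80). Origin: centre of the underside; z up; x, y square to the flats; x starts within 15 degrees of the store rack's x.
- fork: Bending fork: its head is two upright round pins 12 mm thick, 26 mm apart along y. Upright steel anvil tool, 0.6 kg, 80 mm tall: shank 32 mm square (height 0-30 mm), body 40 mm square (30-60, grip its flats from above), head (60-80). Origin: centre of the underside; z up; x, y square to the flats; x starts within 15 degrees of the store rack's x.
- saddle: Saddle: its head is two parallel walls (18 mm high) 11 mm thick and 40 mm long along y, with an 18 mm gap between them. Upright steel anvil tool, 0.6 kg, 80 mm tall: shank 32 mm square (height 0-30 mm), body 40 mm square (30-60, grip its flats from above), head (60-80). Origin: centre of the underside; z up; x, y square to the flats; x starts within 15 degrees of the store rack's x.
- socket_cutter: The dark steel socket of the store rack in which the cutter stands at the start (fixed, all four look alike). Open square box, 60 x 60 mm outside, 20 mm high, walls 4 mm, floor 4 mm thick, so 52 mm wide inside; origin: centre of its underside, axes parallel to the store rack's.
- socket_dome: The dark steel socket of the store rack in which the dome stands at the start (fixed, all four look alike). Open square box, 60 x 60 mm outside, 20 mm high, walls 4 mm, floor 4 mm thick, so 52 mm wide inside; origin: centre of its underside, axes parallel to the store rack's.
- socket_fork: The dark steel socket of the store rack in which the fork stands at the start (fixed, all four look alike). Open square box, 60 x 60 mm outside, 20 mm high, walls 4 mm, floor 4 mm thick, so 52 mm wide inside; origin: centre of its underside, axes parallel to the store rack's.
- socket_saddle: The dark steel socket of the store rack in which the saddle stands at the start (fixed, all four look alike). Open square box, 60 x 60 mm outside, 20 mm high, walls 4 mm, floor 4 mm thick, so 52 mm wide inside; origin: centre of its underside, axes parallel to the store rack's.
- store_rack: Store rack, full at first, fixed, left or right: wooden board 76 (x) x 300 (y) x 18 mm, flat steel ring (54 mm) at its +y end. Sockets on it in a row at y = 105 (next to the ring), 35, -35, -105 mm, x = 0; tools stand 22 mm above the table, socket walls reach 38 mm. Origin: centre of its underside, on the table; z up.
- carry_rack: Carrying rack, empty at first, fixed: steel plate 68 (x) x 300 (y) x 10 mm, flat steel ring (54 mm) at its +y end. Four square pockets, 52 mm wide, in a row at y = 105 (next to the ring), 35, -35, -105 mm, x = 0; their floors 10 mm, walls 26 mm above the table. Origin: centre of its underside, on the table; z up.
Mind the look-alikes: they are no part of the job. What is shaped like the dome but blue or purple is not meant.

How it is judged:
By the outcome, as a careful person would: the job done as asked, in the order asked, and still so for the second after the job is handed in, with the robot touching nothing.
It also fails if it takes over 99 s, if anything falls off the work surface, if the arm or the gripper's body presses on something with over 40 N, if the wrist force passes 120 N, or if a joint passes its speed limit or range.

ROBOT

A 6-joint arm with a two-finger parallel gripper is mounted at the origin on the work surface. World frame = base frame: x ahead of the robot, y to its left, z up, the work surface at z = 0. Lengths are in m, angles in degrees, forces in N, time in s.
With the tool pointing down it reaches from about 0.35 to 0.875 m from the base axis. Payload 4.2 kg.
Tool frame: the origin (TCP) lies on the centre line of the jaws, within the pads' length; the fingertips stand 14 mm ahead of it and the grasp point (between the pads) lies 5 mm behind it; z points along the fingers, x is the direction in which the jaws open and shut, and the axes are right-handed (so a half turn about z gives the same grasp; the last joint's range is limited). The gripper opens to 85 mm and grips with 20 to 120 N. Pads are 22 mm wide; open, the fingers measure 114 mm over their backs; the gripper's body (76 mm by 85 mm) begins 54 mm behind the grasp point. The pads swing forward as they close: fully open they stand 13 mm farther back than shut.
Start: joints at [-51.933, 22.042, 0.453, 0, -68.411, -14.817], TCP at [0.247, -0.574, 0.245] pointing down, gripper open.
Joint ranges: [-179.83, 179.83], [-69.29, 118.12], [-61.27, 80.66], [-181.25, 117.63], [-171.15, -9.14], [-177.46, 177.46]. Speed limits (degrees/s): [159.86, 159.86, 180, 180, 180, 180].

INTERFACE

Orientations are given as [roll, pitch, yaw] about the fixed x, y, z axes, in that order (R = Rz(yaw) Ry(pitch) Rx(roll)).
In Python, from cell import arm gives the robot as it stands.
- The arm moves only by the shell command python3 -m creep 'ROWS' [OPENING]. ROWS is JSON, a list of rows, each an object with "offset": the shift along the tool's x, y, z in mm, a list of three; "turn": the turn about the tool's z in rad. In form: [{"offset": [x, y, z], "turn": turn}, ...]. A call has 1 to 8 rows; each row is the pose to reach, as a shift and turn from the pose measured when the call began, along the tool's axes at that moment; what a row does not reach only later rows make up. A row lasts 1/10 s, in which the tool goes at most 50 mm and 8.59 degrees, less where a joint would pass 70% of its speed; a pose out of reach is approached as far as the arm can. A call with a gripper value outside its range is refused whole. OPENING is the finger opening in mm, from 0 to 85.4, set as the call begins (- or left out, the last holds). The fingers move at their own pace and stop on an object; the grip force is fixed at half the most. Time passes only in rows, so rows that repeat a pose let the fingers close. It gives the time, the measured TCP pose, the force and the opening at its end, in the units of the state.
- arm.get_state(): the state, without advancing time (a new reading comes with each control period).
- arm.grab_frame(name): name is "scene" or "side" or "wrist"; returns a dict with "image" (420x560x3 uint8, red, green, blue), "fx", "fy", "cx", "cy" (pixels), "distortion" ([k1, k2, p1, p2, k3] as OpenCV has them; the pictures are not rectified), "camera_from_world" (4x4, takes a point from world to camera coordinates). Camera axes: x right, y up, looking along -z (the intrinsics and any distortion apply to the point x, -y, -z); pixel columns grow to the right and rows downward; lengths in m; the calibration is good to about 2 mm. A picture is of the moment at which its call begins. There is no depth.
- arm.close_job(): hands the job in, once; it reports no verdict.
Trained networks look in the newest picture that a camera, given by its name, has taken for a name from the list of things; names that differ only in an ending like _2 or _b are one class to them, and where a whole thing is asked for, a point or a joint stands for the part that bears it (a point fixed in the world has none). Each returns a list of dicts, best first, with "confidence" (0 to 1); they miss things now and then, are a little off and sometimes report something else, mostly with a low value. They report only what shows in the picture. A call takes as long as a camera call. They do not tell look-alikes from the thing itself.
- arm.trace(camera, thing): "mask" (420x560 bool, what is visible of it) and "box" ([left, top, width, height] in pixels, round what is visible of it).
- arm.tip_of(camera, thing): "centre" ([column, row] in pixels: a listed point, or the origin of a listed thing).
The state is a dict: "t": time; "qpos": joint angles; "qd": joint speeds; "joint_efforts": joint torques, N m; "tcp_pos": TCP position; "orientation": TCP orientation; "contact_force": force on the tool from outside, world axes, zero at the start; "torque": the same for the moment, N m; "grip_width": opening from 0.0 (shut) to 1.0 (fully open).
Only numpy, scipy, OpenCV 4.12 (cv2) and the standard library are available. Lean on these libraries where they do the work, as an engineer would, in place of code of your own. Each camera call takes 0.05 s, during which the arm holds its last target. There are 200 camera calls.

## Working session

There is one attempt and no reset: what is moved stays moved. The work goes in short steps, Python scripts to look and compute and a shell command to move; the robot and the scene stay as the last step left them, time stands still between calls to the robot, and variables do not carry over. Pictures are saved under pics/ and viewed, about 12 in all and at most 16, crops included, and the job is handed in when it is done.

```bash
mkdir -p pics; ls; python3 - <<'E'
from cell import arm
import cv2
print(arm.get_state())
for n in ["scene","side"]:
    f=arm.grab_frame(n); cv2.imwrite(f"pics/{n}0.png",f["image"][:,:,::-1])
    print(n,f["fx"],f["distortion"],f["camera_from_world"].round(3).tolist() if hasattr(f["camera_from_world"],'round') else f["camera_from_world"])
    for t in ["cutter","dome","fork","saddle","store_rack","carry_rack"]:
        print(t,[(round(d["confidence"],2),[round(float(v),1) for v in d["centre"]]) for d in arm.tip_of(n,t)])
E
```

```text
pics
{'t': 0.0, 'qpos': array([-5.19327100e+01,  2.20907607e+01,  3.78243107e-01, -2.97812512e-02,
       -6.84119992e+01, -1.48172898e+01]), 'qd': array([-0.06839009, -0.02443057,  0.00405442, -0.02193289, -0.01624451,
        0.02044533]), 'joint_efforts': array([-1.33097528e-03, -3.92292452e+01,  1.88400275e+01,  4.18623939e+00,
       -4.68924176e-03, -3.13563874e-05]), 'tcp_pos': array([ 0.24651516, -0.57370875,  0.24420902]), 'orientation': array([-1.79994904e+02, -1.27454550e-01,  1.13239007e+02]), 'contact_force': array([-0.42181469,  0.89355891,  1.10092254]), 'torque': array([-1.14930020e-02,  8.08452848e-05, -4.09213148e-03]), 'grip_width': 0.997482822665259}
scene 441.0269027074233 [0.01609813 0.         0.         0.         0.        ] [[-0.806, 0.591, 0.003, 0.369], [-0.386, -0.53, 0.755, 0.144], [0.448, 0.607, 0.656, -1.354], [0.0, 0.0, 0.0, 1.0]]
cutter [(0.78, [295.4, 279.0])]
dome [(0.7, [351.0, 308.5]), (0.7, [410.7, 304.4]), (0.63, [378.4, 274.2])]
fork [(0.63, [268.6, 267.6])]
saddle [(0.69, [321.3, 295.3])]
store_rack [(0.81, [308.0, 290.0])]
carry_rack []
side 404.4733346898238 [-0.11058179  0.          0.          0.          0.        ] [[-0.908, -0.419, -0.003, 0.428], [0.264, -0.578, 0.772, -0.141], [-0.325, 0.7, 0.636, -0.728], [0.0, 0.0, 0.0, 1.0]]
cutter [(0.9, [212.3, 236.7])]
dome [(0.78, [192.0, 293.2]), (0.7, [241.0, 357.5]), (0.68, [274.4, 310.2])]
fork [(0.92, [220.8, 210.9])]
saddle [(0.84, [204.6, 263.8])]
store_rack [(0.72, [213.1, 257.6])]
carry_rack [(0.64, [277.9, 154.7])]
```

View pics/scene0.png

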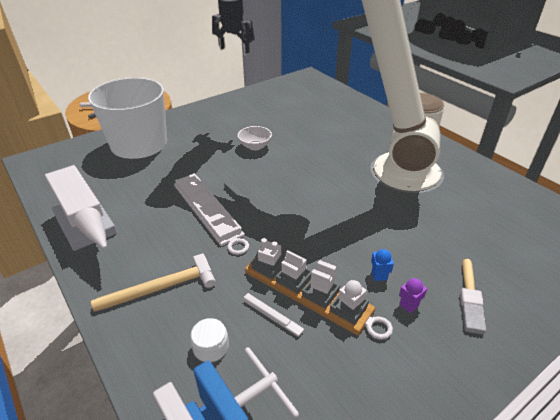

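View pics/side0.png

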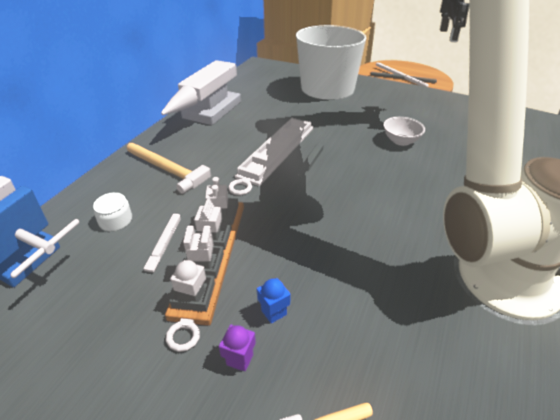

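The scene picture shows the store rack with, from its ring (378,328), dome, saddle, cutter, fork. The carrying rack's ring is at (238,246), plate up to (190,180). The blue and purple domes stand apart. Next I triangulate.

```bash
cat > h.py <<'E'
import numpy as np, cv2
from cell import arm
def norm(f,p):
    K=np.array([[f["fx"],0,f["cx"]],[0,f["fy"],f["cy"]],[0,0,1]])
    return cv2.undistortPoints(np.array([[p]],float),K,np.array(f["distortion"],float))[0,0]
def ray(f,p):
    T=np.array(f["camera_from_world"]);R=T[:3,:3];u=norm(f,p)
    d=R.T@np.array([u[0],-u[1],-1]);return -R.T@T[:3,3],d/np.linalg.norm(d)
def atz(f,p,z):
    o,d=ray(f,p);return o+d*(z-o[2])/d[2]
def tri(obs):
    A=np.zeros((3,3));b=np.zeros(3);rs=[ray(f,p) for f,p in obs]
    for o,d in rs:
        M=np.eye(3)-np.outer(d,d);A+=M;b+=M@o
    X=np.linalg.solve(A,b)
    return X,[np.linalg.norm((np.eye(3)-np.outer(d,d))@(X-o)) for o,d in rs]
def proj(f,X):
    T=np.array(f["camera_from_world"]);X=np.atleast_2d(X)@T[:3,:3].T+T[:3,3]
    K=np.array([[f["fx"],0,f["cx"]],[0,f["fy"],f["cy"]],[0,0,1]])
    return cv2.projectPoints(X*[1,-1,-1],np.zeros(3),np.zeros(3),K,np.array(f["distortion"],float))[0][:,0]
def R3(s):
    from scipy.spatial.transform import Rotation as R
    return R.from_euler('xyz',s["orientation"],degrees=True).as_matrix()
E
python3 - <<'E'
from h import *
S=arm.grab_frame("scene");D=arm.grab_frame("side")
P={"dome":((351,308.5),(192,293.2)),"saddle":((321.3,295.3),(204.6,263.8)),"cutter":((295.4,279),(212.3,236.7)),"fork":((268.6,267.6),(220.8,210.9)),"storering":((378,328),(183,335)),"carryring":((238,246),(240,186)),"store":((308,290),(213.1,257.6))}
for k,(a,b) in P.items():
    X,e=tri([(S,a),(D,b)]);print(k,X.round(4),np.round(e,4))
print(atz(D,(277.9,154.7),0), atz(S,(190,180),.02),atz(S,(238,246),.005))
s=arm.get_state();W=arm.grab_frame("wrist");T=np.array(W["camera_from_world"])
cw=-T[:3,:3].T@T[:3,3];print("wristcam in tool",R3(s).T@(cw-s["tcp_pos"]),R3(s).T@(T[:3,:3].T),W["fx"])
E
```

```text
dome [0.5059 0.2966 0.0262] [0.0029 0.0029]
saddle [0.5282 0.2266 0.0168] [0.0034 0.0034]
cutter [0.5499 0.1629 0.023 ] [0.001 0.001]
fork [0.5761 0.0925 0.02  ] [0.0042 0.0042]
storering [0.4836 0.3587 0.0066] [0.0008 0.0008]
carryring [ 0.5917 -0.0168  0.0078] [0.0008 0.0008]
store [ 0.5339  0.1901 -0.0011] [0.0003 0.0003]
[ 0.57429184 -0.18290467  0.        ] [ 0.56737547 -0.31873831  0.02      ] [ 0.59068409 -0.01824321  0.005     ]
wristcam in tool [ 5.31384305e-06 -6.96079080e-02 -1.28386698e-01] [[ 9.99999917e-01  3.25248654e-04  2.44800533e-04]
 [ 3.80042927e-04 -9.61417131e-01 -2.75094448e-01]
 [ 1.45881327e-04  2.75094518e-01 -9.61417175e-01]] 324.1053726457945
```

```bash
python3 -m creep '[{"offset":[26,55,-30],"turn":-0.13},{"offset":[51,100,-56],"turn":-0.26},{"offset":[72,145,-56],"turn":-0.4},{"offset":[92,190,-56],"turn":-0.53},{"offset":[112,240,-56],"turn":-0.66},{"offset":[132,285,-56],"turn":-0.8},{"offset":[152,330,-56],"turn":-0.93},{"offset":[172,372,-56],"turn":-1.065}]' 85
python3 - <<'E'
from h import *
s=arm.get_state();print(s["qpos"].round(1),s["tcp_pos"],s["orientation"].round(2))
d=np.array([.571,-.213,.30])-s["tcp_pos"];print((R3(s).T@d*1000).round(1))
E
```

```text
t: 1.65
tcp_pos: [0.5077, -0.2834, 0.3017]
orientation: [-180.0, 0.0, 174.6]
contact_force: [0.6, 0.7, -0.3]
grip_width: 0.994
[-13.2  15.8  -0.5   0.  -73.6   7.8] [ 0.50767038 -0.28336149  0.30170951] [-1.7999e+02  5.0000e-02  1.7459e+02]
[-56.4  76.    1.7]
```

```bash
python3 -m creep '[{"offset":[-28,38,1],"turn":0},{"offset":[-56,76,1],"turn":0},{"offset":[-56,76,1],"turn":0},{"offset":[-56,76,1],"turn":0}]'
cat > look.py <<'E'
import sys
from h import *
import pickle
name=sys.argv[1];things=sys.argv[2:]
s=arm.get_state();f=arm.grab_frame("wrist")
cv2.imwrite(f"pics/{name}.png",f["image"][:,:,::-1]);pickle.dump((f,s),open(f"{name}.pkl","wb"))
print(s["t"],s["tcp_pos"].round(4),s["orientation"].round(2),s["qpos"].round(1))
for t in things:
    r=arm.tip_of("wrist",t);m=arm.trace("wrist",t)
    print(t,[(round(d["confidence"],2),np.round(d["centre"],1)) for d in r])
    for q in m[:2]:
        c=cv2.minAreaRect(np.argwhere(q["mask"])[:,::-1].astype(np.float32));print("  mask",round(q["confidence"],2),q["box"],np.round(c[0],1),np.round(c[1],1),round(c[2],1))
E
python3 look.py c1 carry_rack
```

```text
t: 2.05
tcp_pos: [0.5711, -0.2119, 0.3003]
orientation: [-180.0, -0.0, 174.7]
contact_force: [-1.4, -0.6, -0.3]
grip_width: 0.997
2.05 [ 0.5711 -0.2119  0.3003] [-1.7998e+02 -1.0000e-02  1.7472e+02] [ -5.1  18.7   3.3   0.  -74.6  -0.1]
carry_rack [(0.76, array([272.9, 186.4]))]
  mask 0.75 [240.0, 65.0, 60.7, 259.3] [270.  195.2] [256.2  55.3] 88.3
```

View pics/c1.png

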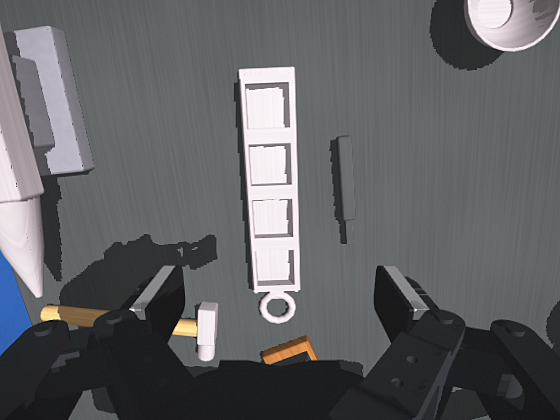

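The wrist picture shows the carrying rack from (240,68) at the top to its ring at (277,307), with four empty pockets. The nearest store rack corner is at (290,350). I take a second view for the heights.

```bash
python3 -m creep '[{"offset":[40,20,0],"turn":0},{"offset":[80,20,0],"turn":0},{"offset":[80,20,0],"turn":0},{"offset":[80,20,0],"turn":0}]'
python3 look.py c2 carry_rack
cat > fitc.py <<'E'
from h import *
import pickle
from scipy.optimize import minimize
F=[pickle.load(open(f"{n}.pkl","rb"))[0] for n in ("c1","c2")]
arrs=[]
def rect(w,l,y,z):return np.array([[a*w/2,y+b*l/2,z] for a,b in((-1,-1),(1,-1),(1,1),(-1,1))])
def model(p,f):
    c,s=np.cos(p[2]),np.sin(p[2]);R=np.array([[c,-s,0],[s,c,0],[0,0,1]])
    # bright rim: outer minus pockets at top height p[3]
    def pr(q):return proj(f,q@R.T+[p[0],p[1],0])
    m=np.zeros((420,560),np.uint8);P=lambda q,v:cv2.fillPoly(m,[np.round(pr(q)*16).astype(np.int32)],v,shift=4)
    P(rect(.068,.300,0,.010),255)
    for y in(.105,.035,-.035,-.105):P(rect(.060,.060,y,p[3]),255)
    for y in(.105,.035,-.035,-.105):P(rect(.052,.052,y,p[3]),120)
    return m,pr
def cost(p):
    e=0
    for f in F:
        m,_=model(p,f);m=cv2.GaussianBlur(m,(5,5),0).astype(float)
        g=cv2.GaussianBlur(cv2.cvtColor(f["image"],cv2.COLOR_RGB2GRAY),(5,5),0).astype(float)
        reg=cv2.dilate((m>50).astype(np.uint8),np.ones((9,9)))>0
        reg[330:]=False
        a=m[reg];b=g[reg];e-=np.corrcoef(a,b)[0,1]
    return e
best=None
for yaw in(-.08,-.12):
    for y in (-.18,-.19):
        r=minimize(cost,[.575,y,yaw,.026],method="Nelder-Mead",options=dict(initial_simplex=np.array([.575,y,yaw,.026])+np.vstack([np.zeros(4),np.diag([.01,.01,.04,.008])]),maxiter=300))
        print(r.x.round(4),r.fun)
        if best is None or r.fun<best.fun:best=r
p=best.x
np.save("carry.npy",p)
out=[]
for f in F:
    im=f["image"][:,:,::-1].copy();_,pr=model(p,f)
    for y in(.105,.035,-.035,-.105):cv2.polylines(im,[np.round(pr(rect(.052,.052,y,p[3]))).astype(int)],True,(0,0,255),1)
    cv2.polylines(im,[np.round(pr(rect(.068,.3,0,.01))).astype(int)],True,(0,255,0),1)
    out.append(im[40:340,130:430])
cv2.imwrite("pics/fitc.png",np.hstack(out))
E
python3 fitc.py
```

```text
t: 2.6
tcp_pos: [0.4913, -0.1872, 0.3021]
orientation: [-180.0, 0.2, 174.4]
contact_force: [0.8, -0.5, -0.6]
grip_width: 0.997
2.6 [ 0.4913 -0.1872  0.3021] [-179.97    0.19  174.44] [ -3.1  10.1  -8.    0.  -71.7  -2.4]
carry_rack [(0.71, array([243.8, 362.8])), (0.57, array([211.4, 174.1]))]
  mask 0.74 [169.9, 49.9, 77.4, 265.4] [209.9 183.1] [261.6  57.7] 84.7
[ 0.5835 -0.1707 -0.0572  0.027 ] -1.0936101115548384
[ 0.5815 -0.1964 -0.0538  0.0301] -1.3476319527181762
[ 0.5834 -0.1713 -0.0542  0.028 ] -1.1045760491448346
[ 0.5819 -0.1956 -0.0492  0.0265] -1.3635884589215164
```

View pics/fitc.png

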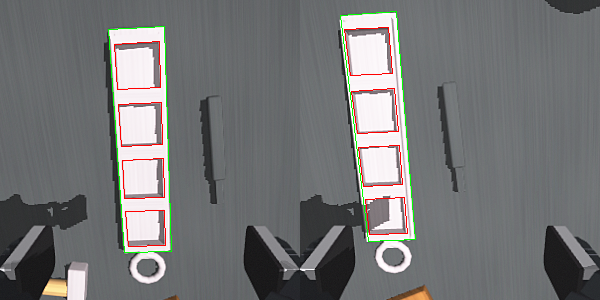

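Both overlays sit on the rack. The free rim height comes out at 26.5 mm (26 expected), and the pose is (0.582, -0.196) with yaw -2.8°. Next is the store rack.

```bash
python3 -m creep '[{"offset":[-3,45,-10],"turn":-0.06},{"offset":[-6,90,-20],"turn":-0.12},{"offset":[-9,135,-20],"turn":-0.18},{"offset":[-12,180,-20],"turn":-0.24},{"offset":[-15,225,-20],"turn":-0.3},{"offset":[-18,270,-20],"turn":-0.36},{"offset":[-21,315,-20],"turn":-0.42},{"offset":[-24,330,-20],"turn":-0.43}]'
python3 -m creep '[{"offset":[0,0,0],"turn":0},{"offset":[0,0,0],"turn":0}]'
python3 look.py s1 dome saddle cutter fork store_rack
```

```text
t: 3.55
tcp_pos: [0.5497, 0.143, 0.32]
orientation: [-179.9, 0.0, -160.7]
contact_force: [0.2, -0.6, 0.6]
grip_width: 0.993
t: 3.75
tcp_pos: [0.5501, 0.1429, 0.3192]
orientation: [-179.9, -0.0, -160.7]
contact_force: [0.2, -0.5, 0.4]
grip_width: 0.993
3.75 [0.5501 0.1429 0.3192] [-1.7993e+02 -5.0000e-02 -1.6068e+02] [ 30.9  14.1  -0.5   0.1 -75.5 -11.6]
dome [(0.96, array([276.5, 279.4])), (0.9, array([364.8, 278.8])), (0.84, array([333.1, 326.2]))]
  mask 0.68 [258.0, 273.3, 35.5, 49.7] [273.5 297.8] [31.7 47.3] 13.4
  mask 0.68 [348.8, 267.7, 27.3, 48.7] [363.4 291.7] [47.2 22.2] 88.5
saddle [(0.85, array([270.8, 242. ])), (0.71, array([276.5, 136.6]))]
  mask 0.91 [255.0, 229.7, 36.6, 48.5] [271.4 252.1] [48.4 35.2] 85.0
  mask 0.29 [258.9, 271.8, 33.0, 53.2] [273.1 297.5] [33.7 47.7] 11.3
cutter [(0.71, array([272.9, 185.7]))]
  mask 0.89 [252.1, 173.5, 36.3, 44.8] [270.  196.5] [41. 34.] 90.0
fork [(0.97, array([273.6, 133.2]))]
  mask 0.84 [253.2, 118.8, 41.3, 40.8] [271.1 137.4] [38.3 37. ] 80.5
store_rack [(0.58, array([273.7, 210.6])), (0.52, array([277.5, 279.7]))]
  mask 0.64 [244.0, 98.5, 61.0, 237.6] [272.3 214.8] [ 58.2 236.5] 1.9
```

View pics/s1.png

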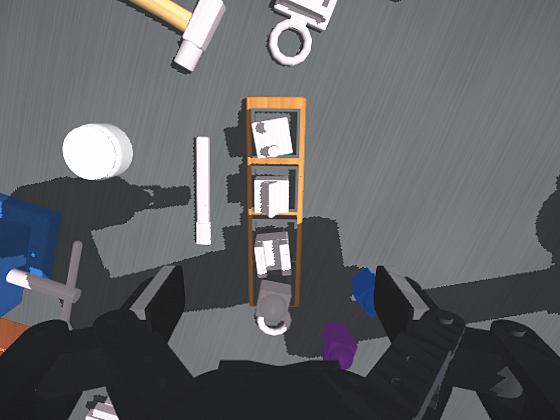

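The view shows fork (272,137), cutter (270,195), saddle (271,255), dome (273,295), with the ring hidden behind the dome. I take two closer views, one per pair.

```bash
python3 -m creep '[{"offset":[-4,-9,50],"turn":0},{"offset":[-7,-18,100],"turn":0},{"offset":[-7,-18,100],"turn":0},{"offset":[-7,-18,100],"turn":0}]' >/dev/null
python3 look.py s2 cutter fork saddle
python3 -m creep '[{"offset":[0,47,0],"turn":0},{"offset":[-1,94,0],"turn":0},{"offset":[-1,141,0],"turn":0},{"offset":[-1,142,0],"turn":0},{"offset":[-1,142,0],"turn":0}]' >/dev/null
python3 look.py s3 saddle dome cutter
python3 -c "
import cv2,numpy as np
cv2.imwrite('pics/s23.png',np.hstack([cv2.imread('pics/s2.png')[80:380,110:460],cv2.imread('pics/s3.png')[80:380,110:460]]))"
```

```text
4.7 [0.5628 0.1278 0.2205] [-179.87   -0.   -160.67] [ 28.9  18.5  -8.7   0.1 -62.9  -9.7]
cutter [(0.65, array([278.7, 218.8]))]
  mask 0.95 [252.7, 207.0, 47.6, 66.2] [276.5 240. ] [62. 45.] 90.0
fork [(0.72, array([278.3, 154.9]))]
  mask 0.57 [250.2, 137.7, 58.3, 56.6] [277.6 167.1] [54.4 49.1] 79.9
saddle [(0.65, array([277.5, 286.8]))]
  mask 0.74 [258.2, 276.3, 42.9, 67.3] [277.1 307.7] [70.6 42.9] 85.2
5.55 [0.5164 0.264  0.2223] [-179.98    0.28 -160.51] [ 43.1  18.5  -8.3   0.1 -62.9 -23.7]
saddle [(0.97, array([281.7, 155.8])), (0.55, array([279.3, 215.8]))]
  mask 0.62 [252.9, 135.1, 51.9, 55.9] [280.4 161.6] [54.5 52.8] 85.1
  mask 0.52 [257.5, 205.1, 51.8, 60.1] [280.8 234.2] [46.  54.9] 12.5
dome [(0.94, array([360.3, 286.3])), (0.59, array([402.5, 218.3])), (0.58, array([283.6, 221.2]))]
  mask 0.81 [347.1, 273.8, 38.7, 65.3] [361.1 309.4] [65.3 36.3] 77.3
  mask 0.71 [257.8, 203.3, 53.3, 61.0] [281.4 233.6] [45.7 54.7] 11.3
cutter [(0.76, array([277.7,  75.5]))]
  mask 0.88 [254.5, 32.3, 52.0, 63.1] [279.5  65. ] [62. 51.] 90.0
  mask 0.67 [260.7, 0.0, 51.2, 20.3] [284.5  10. ] [20. 51.] 90.0
```

View pics/s23.png

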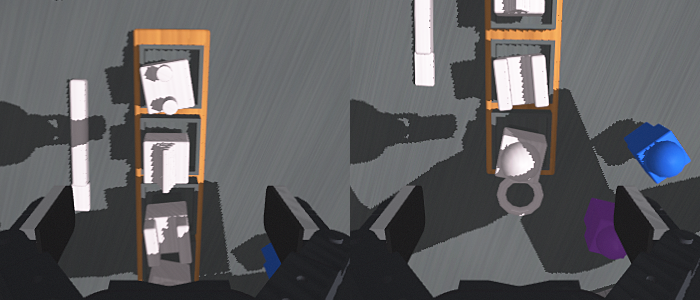

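Left crop: fork at (167,87), cutter (166,160). Right crop: saddle (520,80), dome (520,153), next to the ring at (520,195), and the blue and purple ones are to the right. I fit tool models to silhouettes from three views.

```bash
cat > lookm.py <<'E'
import sys,pickle
from h import *
n=sys.argv[1];s=arm.get_state();f=arm.grab_frame("wrist")
cv2.imwrite(f"pics/{n}.png",f["image"][:,:,::-1])
m={t:[(q["confidence"],q["mask"]) for q in arm.trace("wrist",t)] for t in sys.argv[2:]}
pickle.dump((f,s,m),open(f"{n}.pkl","wb"));print(n,s["t"],s["tcp_pos"].round(4))
E
python3 lookm.py m1 dome saddle cutter
python3 -m creep '[{"offset":[0,-36,0],"turn":0},{"offset":[0,-71,0],"turn":0},{"offset":[0,-71,0],"turn":0},{"offset":[0,-71,0],"turn":0}]' >/dev/null
python3 lookm.py m2 dome saddle cutter fork
python3 -m creep '[{"offset":[0,-36,0],"turn":0},{"offset":[0,-71,0],"turn":0},{"offset":[0,-71,0],"turn":0},{"offset":[0,-71,0],"turn":0}]' >/dev/null
python3 lookm.py m3 saddle cutter fork
cat > fitt.py <<'E'
from h import *
import pickle
from scipy.optimize import minimize
def box(w,l,z0,z1,x=0,y=0):return np.array([[x+a*w/2,y+b*l/2,z] for a in(-1,1) for b in(-1,1) for z in(z0,z1)])
th=np.arange(16)*np.pi/8;cir=lambda r,z,y=0:np.c_[r*np.cos(th),y+r*np.sin(th),0*th+z]
base=[box(.032,.032,.010,.03),box(.04,.04,.03,.06)]
H={"cutter":[box(.016,.038,.06,.066),box(.005,.038,.066,.08)],
"dome":[np.vstack([cir(.018,.062),cir(.0156,.071),cir(.009,.0776),cir(.001,.08)])],
"fork":[np.vstack([cir(.006,.06,y),cir(.006,.08,y)]) for y in(-.013,.013)],
"saddle":[box(.011,.04,.06,.078,x) for x in(-.0145,.0145)]}
def sil(p,t,f):
    c,s=np.cos(p[2]),np.sin(p[2]);R=np.array([[c,-s,0],[s,c,0],[0,0,1]]);m=np.zeros((420,560),np.uint8)
    for q in base+H[t]:
        u=proj(f,q@R.T+[p[0],p[1],p[3]]);cv2.fillPoly(m,[cv2.convexHull(np.round(u*16).astype(np.int32))],255,shift=4)
    return m
g={"dome":(.5059,.2966),"saddle":(.5282,.2266),"cutter":(.5499,.1629),"fork":(.5761,.0925)}
def run(views,tools,z0=.022,yaw0=np.radians(19),lift=0):
    V=[pickle.load(open(v+".pkl","rb")) for v in views];res={}
    for t in tools:
        obs=[]
        for n,(f,s,m) in zip(views,V):
            u=proj(f,[*g[t],z0+.045])[0]
            for c,k in m.get(t,[]):
                if k.sum()<300:continue
                r=np.argwhere(k).mean(0)[::-1]
                if np.linalg.norm(r-u)<28 and u[1]<290 and np.argwhere(k).min()>0: obs.append((f,cv2.GaussianBlur(k.astype(np.float32),(5,5),0),n));break
        def cost(p):
            return sum(np.abs(cv2.GaussianBlur(sil(p,t,f).astype(np.float32)/255,(5,5),0)-k).sum()/k.sum() for f,k,_ in obs)/len(obs)
        rs=[]
        for dy in(-.2,0,.2):
            x0=np.array([*g[t],yaw0+dy,z0])
            rs.append(minimize(cost,x0,method="Nelder-Mead",options=dict(initial_simplex=x0+np.vstack([np.zeros(4),np.diag([.008,.008,.1,.008])]),maxiter=250)))
        rs.sort(key=lambda r:r.fun)
        for r in rs[:2]:print(t,[o[2] for o in obs],r.x[:2].round(4),"yaw",np.degrees(r.x[2]).round(1),"z",r.x[3].round(4),round(r.fun,3))
        res[t]=rs[0].x
    return res
if __name__=="__main__":
    res=run(["m1","m2","m3"],g);pickle.dump(res,open("tools.pkl","wb"))
    out=[]
    for v in["m1","m3"]:
        f=pickle.load(open(v+".pkl","rb"))[0];im=f["image"][:,:,::-1].copy()
        for t in res:cv2.drawContours(im,cv2.findContours(sil(res[t],t,f),0,1)[0],-1,(0,0,255),1)
        out.append(im[60:300,180:380])
    cv2.imwrite("pics/fitt.png",cv2.resize(np.hstack(out),None,fx=2,fy=2))
E
python3 fitt.py
```

```text
m1 5.9 [0.5172 0.2619 0.2219]
m2 6.5 [0.5407 0.1947 0.2218]
m3 7.15 [0.5638 0.1292 0.2218]
dome ['m1'] [0.5058 0.2937] yaw 7.9 z 0.0199 0.058
dome ['m1'] [0.5059 0.2922] yaw 9.1 z 0.023 0.073
saddle ['m1', 'm2'] [0.5286 0.2284] yaw 24.2 z 0.0171 0.039
saddle ['m1', 'm2'] [0.5284 0.2284] yaw 24.5 z 0.0167 0.039
cutter ['m1', 'm2', 'm3'] [0.5546 0.1597] yaw 18.9 z 0.0181 0.039
cutter ['m1', 'm2', 'm3'] [0.5547 0.1598] yaw 18.5 z 0.018 0.04
fork ['m2', 'm3'] [0.5754 0.0963] yaw 28.2 z 0.019 0.031
fork ['m2', 'm3'] [0.5755 0.0965] yaw 29.6 z 0.0188 0.038
```

View pics/fitt.png

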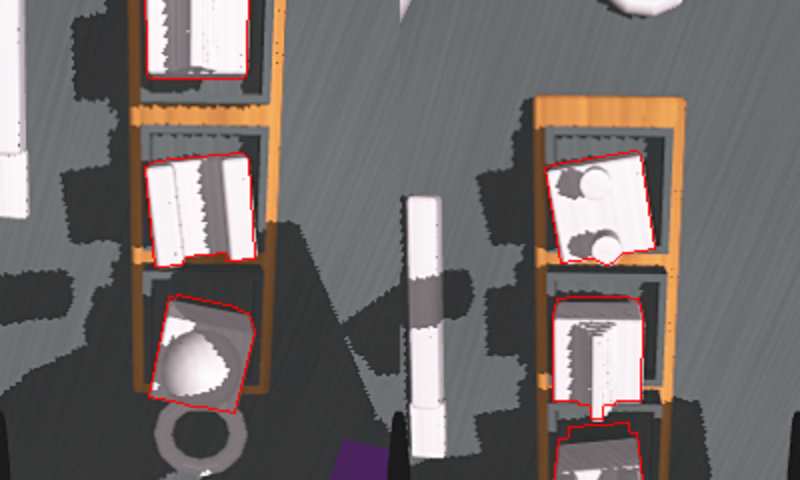

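The overlays match. Heights come out at 17–20 mm (22 expected, calibration good to about 2 mm), and the yaws are within 11° of the rack's 19°. I start with the fork.

```bash
cat > go.py <<'E'
import sys
from h import *
x,y,z,yaw=map(float,sys.argv[1:]);s=arm.get_state()
d=R3(s).T@(np.array([x,y,z])-s["tcp_pos"])*1000
t=-((yaw-s["orientation"][2]+180)%360-180)
print("offset",d.round(1),"turn",np.radians(t).round(3),"rad; dist",np.linalg.norm(d).round(),"rows",max(np.linalg.norm(d)/50,abs(t)/8.59).round(1),"t",round(s["t"],2),"tilt",s["orientation"][:2].round(2))
E
python3 go.py .5754 .0963 .062 208.2; python3 -c "
from h import *;c=np.load('carry.npy')
for y in(.105,.035,-.035,-.105):print(c[:2]+y*np.array([-np.sin(c[2]),np.cos(c[2])]))"
```

```text
offset [  0.8 -35.9 159.9] turn -0.153 rad; dist 164.0 rows 3.3 t 7.35 tilt [-179.98    0.24]
[ 0.58704125 -0.09073405]
[ 0.58359758 -0.16064929]
[ 0.58015391 -0.23056454]
[ 0.57671024 -0.30047978]
```

```bash
python3 -m creep '[{"offset":[1,-36,20],"turn":-0.13},{"offset":[1,-36,50],"turn":-0.153},{"offset":[1,-36,90],"turn":-0.153},{"offset":[1,-36,125],"turn":-0.153},{"offset":[1,-36,148],"turn":-0.153},{"offset":[1,-36,160],"turn":-0.153},{"offset":[1,-36,160],"turn":-0.153}]' 85; python3 go.py .5754 .0963 .062 208.2
python3 -m creep '[{"offset":[0,0,0],"turn":0},{"offset":[0,0,0],"turn":0},{"offset":[0,0,0],"turn":0},{"offset":[0,0,0],"turn":0},{"offset":[0,0,0],"turn":0},{"offset":[0,0,0],"turn":0},{"offset":[0,0,0],"turn":0},{"offset":[0,0,0],"turn":0}]' 30
python3 look.py g1
```

```text
t: 8.05
tcp_pos: [0.5744, 0.0964, 0.0604]
orientation: [-180.0, 0.0, -151.7]
contact_force: [0.2, 0.1, -0.2]
grip_width: 0.994
offset [-0.8 -0.5 -1.6] turn 0.001 rad; dist 2.0 rows 0.0 t 8.05 tilt [-1.7996e+02  5.0000e-02]
t: 8.85
tcp_pos: [0.575, 0.0966, 0.0619]
orientation: [-179.9, 0.2, -151.7]
contact_force: [-1.7, 0.3, 6.1]
grip_width: 0.465
8.85 [0.575  0.0966 0.0619] [-1.7993e+02  1.7000e-01 -1.5170e+02] [ 25.5  28.9 -18.3   0.1 -42.6   2.8]
```

View pics/g1.png

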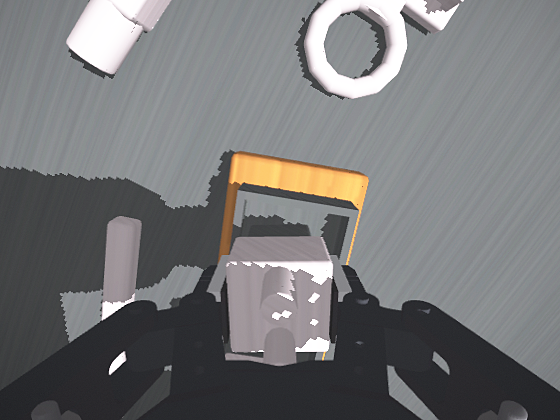

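The jaws are squarely on the fork's flats; the opening is 39.7 mm against a 40 mm body. Lifting now.

```bash
python3 -m creep '[{"offset":[0,0,-10],"turn":0},{"offset":[0,0,-35],"turn":0},{"offset":[0,0,-65],"turn":0},{"offset":[0,0,-90],"turn":0},{"offset":[0,0,-105],"turn":0},{"offset":[0,0,-110],"turn":0}]'; python3 go.py .587 -.0907 .172 177.2
```

```text
t: 9.5
tcp_pos: [0.5747, 0.0967, 0.1732]
orientation: [-180.0, 0.3, -151.7]
contact_force: [0.5, 0.8, -5.6]
grip_width: 0.46
offset [  78.  -170.8    1. ] turn 0.542 rad; dist 188.0 rows 3.8 t 9.5 tilt [-179.96    0.29]
```

```bash
python3 -m creep '[{"offset":[10,-20,0],"turn":0.06},{"offset":[26,-56,0],"turn":0.17},{"offset":[42,-92,0],"turn":0.29},{"offset":[58,-128,0],"turn":0.41},{"offset":[72,-158,0],"turn":0.5},{"offset":[78,-171,0],"turn":0.542},{"offset":[78,-171,0],"turn":0.542}]'; python3 go.py .587 -.0907 .052 177.2
```

```text
t: 10.2
tcp_pos: [0.5858, -0.0927, 0.1713]
orientation: [179.9, 0.1, 177.0]
contact_force: [-0.1, 0.2, -6.6]
grip_width: 0.461
offset [ -1.    1.9 119.3] turn -0.004 rad; dist 119.0 rows 2.4 t 10.2 tilt [1.7989e+02 6.0000e-02]
```

```bash
python3 -m creep '[{"offset":[-1,2,25],"turn":0},{"offset":[-1,2,60],"turn":0},{"offset":[-1,2,90],"turn":0},{"offset":[-1,2,108],"turn":0},{"offset":[-1,2,112],"turn":0},{"offset":[-1,2,112],"turn":0}]'; python3 -m creep '[{"offset":[0,0,2],"turn":0},{"offset":[0,0,4],"turn":0},{"offset":[0,0,6],"turn":0},{"offset":[0,0,6],"turn":0}]'; python3 look.py p1
```

```text
t: 10.8
tcp_pos: [0.5868, -0.0898, 0.0585]
orientation: [179.9, -0.0, 177.1]
contact_force: [-0.7, 0.1, -5.5]
grip_width: 0.458
t: 11.2
tcp_pos: [0.5868, -0.0898, 0.0528]
orientation: [179.9, -0.0, 177.1]
contact_force: [-0.7, 0.1, -5.3]
grip_width: 0.457
11.2 [ 0.5868 -0.0898  0.0528] [ 1.7990e+02 -2.0000e-02  1.7708e+02] [  6.9  30.5 -16.9  -0.2 -42.6  -9.7]
```

View pics/p1.png

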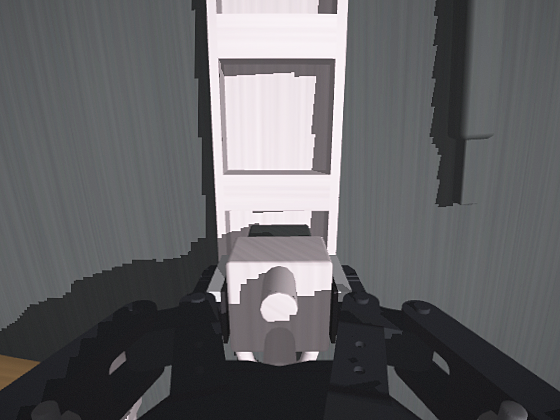

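The fork is centred over the ring-side pocket, with the pocket edges at (225,210) and (330,210). Now down in small steps until the force turns.

```bash
python3 -m creep '[{"offset":[0,0,1],"turn":0},{"offset":[0,0,2],"turn":0},{"offset":[0,0,2],"turn":0}]'; python3 -m creep '[{"offset":[0,0,1],"turn":0},{"offset":[0,0,2],"turn":0},{"offset":[0,0,2],"turn":0}]'
```

```text
t: 11.55
tcp_pos: [0.5867, -0.0899, 0.0507]
orientation: [179.9, -0.0, 177.1]
contact_force: [-0.2, 0.2, -6.6]
grip_width: 0.459
t: 11.85
tcp_pos: [0.5869, -0.0899, 0.05]
orientation: [179.9, 0.0, 177.1]
contact_force: [-2.3, 1.6, 5.4]
grip_width: 0.456
```

Contact is at TCP z = 0.050, as expected. I release and rise.

```bash
python3 -m creep '[{"offset":[0,0,0],"turn":0},{"offset":[0,0,0],"turn":0},{"offset":[0,0,0],"turn":0},{"offset":[0,0,0],"turn":0},{"offset":[0,0,0],"turn":0}]' 85; python3 -m creep '[{"offset":[0,0,-20],"turn":0},{"offset":[0,0,-60],"turn":0},{"offset":[0,0,-100],"turn":0},{"offset":[0,0,-120],"turn":0},{"offset":[0,0,-120],"turn":0}]'; python3 go.py .5546 .1597 .172 198.9
```

```text
t: 12.35
tcp_pos: [0.587, -0.0899, 0.0499]
orientation: [179.9, 0.0, 177.1]
contact_force: [0.7, 0.7, 0.7]
grip_width: 0.994
t: 12.85
tcp_pos: [0.5892, -0.0901, 0.174]
orientation: [179.9, 0.5, 177.1]
contact_force: [0.2, 0.3, 0.5]
grip_width: 0.996
offset [ 47.  247.8   2.1] turn -0.38 rad; dist 252.0 rows 5.0 t 12.85 tilt [179.89   0.49]
```

```bash
python3 -m creep '[{"offset":[6,40,0],"turn":-0.06},{"offset":[14,85,0],"turn":-0.13},{"offset":[24,130,0],"turn":-0.2},{"offset":[33,175,0],"turn":-0.27},{"offset":[42,220,0],"turn":-0.34},{"offset":[47,248,0],"turn":-0.38},{"offset":[47,248,0],"turn":-0.38}]'; python3 lookm.py n2 cutter saddle dome; python3 go.py .5546 .1597 .062 198.9; python3 -c "
import fitt;fitt.run(['n2'],['cutter','saddle'])"
```

```text
t: 13.55
tcp_pos: [0.5537, 0.163, 0.1728]
orientation: [-179.9, 0.4, -160.8]
contact_force: [-0.2, 0.6, 0.3]
grip_width: 0.997
n2 13.55 [0.5537 0.163  0.1728]
offset [  0.3   0.8 111.3] turn -0.001 rad; dist 111.0 rows 2.2 t 13.75 tilt [-179.9     0.41]
cutter ['n2'] [0.554  0.1611] yaw 18.5 z 0.0155 0.035
cutter ['n2'] [0.5537 0.1621] yaw 18.4 z 0.0114 0.041Traceback (most recent call last):
  File "<string>", line 2, in <module>
    import fitt;fitt.run(['n2'],['cutter','saddle'])
                ~~~~~~~~^^^^^^^^^^^^^^^^^^^^^^^^^^^^
  File "fitt.py", line 32, in run
    rs.append(minimize(cost,x0,method="Nelder-Mead",options=dict(initial_simplex=x0+np.vstack([np.zeros(4),np.diag([.008,.008,.1,.008])]),maxiter=250)))
              ~~~~~~~~^^^^^^^^^^^^^^^^^^^^^^^^^^^^^^^^^^^^^^^^^^^^^^^^^^^^^^^^^^^^^^^^^^^^^^^^^^^^^^^^^^^^^^^^^^^^^^^^^^^^^^^^^^^^^^^^^^^^^^^^^^^^^^^^^
    res = _minimize_neldermead(fun, x0, args, callback, bounds=bounds,
                               **options)
    fsim[k] = func(sim[k])
              ~~~~^^^^^^^^
    fx = function(np.copy(x), *(wrapper_args + args))
  File "fitt.py", line 28, in cost
    return sum(np.abs(cv2.GaussianBlur(sil(p,t,f).astype(np.float32)/255,(5,5),0)-k).sum()/k.sum() for f,k,_ in obs)/len(obs)
           ~~~~~~~~~~~~~~~~~~~~~~~~~~~~~~~~~~~~~~~~~~~~~~~~~~~~~~~~~~~~~~~~~~~~~~~~~~~~~~~~~~~~~~~~~~~~~~~~~~~~~~~~~^~~~~~~~~
ZeroDivisionError: division by zero
```

```bash
python3 -m creep '[{"offset":[0,1,25],"turn":0},{"offset":[0,1,60],"turn":0},{"offset":[0,1,90],"turn":0},{"offset":[0,1,108],"turn":0},{"offset":[0,1,111],"turn":0},{"offset":[0,1,111],"turn":0}]' 85; python3 -m creep '[{"offset":[0,0,0],"turn":0},{"offset":[0,0,0],"turn":0},{"offset":[0,0,0],"turn":0},{"offset":[0,0,0],"turn":0},{"offset":[0,0,0],"turn":0},{"offset":[0,0,0],"turn":0},{"offset":[0,0,0],"turn":0}]' 30
```

```text
t: 14.35
tcp_pos: [0.555, 0.1589, 0.0621]
orientation: [-179.9, 0.3, -161.2]
contact_force: [0.1, -0.5, 0.3]
grip_width: 0.993
t: 15.05
tcp_pos: [0.5552, 0.159, 0.0633]
orientation: [-179.9, 0.4, -161.2]
contact_force: [-1.5, -1.0, 6.5]
grip_width: 0.456
```

```bash
python3 -m creep '[{"offset":[0,0,-10],"turn":0},{"offset":[0,0,-35],"turn":0},{"offset":[0,0,-65],"turn":0},{"offset":[0,0,-90],"turn":0},{"offset":[0,0,-105],"turn":0},{"offset":[0,0,-110],"turn":0}]'; python3 go.py .5836 -.1606 .172 177.2
```

```text
t: 15.65
tcp_pos: [0.5544, 0.1593, 0.1745]
orientation: [-179.9, 0.5, -161.2]
contact_force: [-0.7, 0.3, -6.4]
grip_width: 0.459
offset [  75.3 -312.2    2.3] turn 0.377 rad; dist 321.0 rows 6.4 t 15.65 tilt [-179.92    0.51]
```

```bash
python3 -m creep '[{"offset":[6,-25,0],"turn":0.03},{"offset":[17,-70,0],"turn":0.09},{"offset":[28,-116,0],"turn":0.14},{"offset":[39,-162,0],"turn":0.2},{"offset":[50,-208,0],"turn":0.25},{"offset":[61,-254,0],"turn":0.31},{"offset":[70,-292,0],"turn":0.355},{"offset":[75,-312,0],"turn":0.377}]';python3 -m creep '[{"offset":[0,0,0],"turn":0},{"offset":[0,0,0],"turn":0}]'; python3 go.py .5836 -.1606 .060 177.2
```

```text
t: 16.45
tcp_pos: [0.5824, -0.1631, 0.1722]
orientation: [179.9, 0.3, 176.9]
contact_force: [1.0, -0.0, -5.6]
grip_width: 0.458
t: 16.65
tcp_pos: [0.5809, -0.1634, 0.17]
orientation: [179.8, 0.0, 176.8]
contact_force: [-0.2, 0.3, -5.9]
grip_width: 0.459
offset [ -2.5   2.5 110. ] turn -0.007 rad; dist 110.0 rows 2.2 t 16.65 tilt [1.7981e+02 3.0000e-02]
```

```bash
python3 -m creep '[{"offset":[-3,3,25],"turn":0},{"offset":[-3,3,60],"turn":0},{"offset":[-3,3,90],"turn":0},{"offset":[-3,3,106],"turn":0},{"offset":[-3,3,110],"turn":0},{"offset":[-3,3,114],"turn":0},{"offset":[-3,3,116],"turn":0}]'; python3 -m creep '[{"offset":[0,0,1],"turn":0},{"offset":[0,0,2],"turn":0},{"offset":[0,0,2],"turn":0}]'; python3 -m creep '[{"offset":[0,0,1],"turn":0},{"offset":[0,0,2],"turn":0},{"offset":[0,0,2],"turn":0}]'; python3 look.py p2
```

```text
t: 17.35
tcp_pos: [0.585, -0.1595, 0.0547]
orientation: [179.8, 0.1, 176.9]
contact_force: [0.4, 0.4, -5.1]
grip_width: 0.461
t: 17.65
tcp_pos: [0.5853, -0.1596, 0.0534]
orientation: [179.8, 0.2, 176.9]
contact_force: [-0.6, 1.0, -5.3]
grip_width: 0.458
t: 17.95
tcp_pos: [0.5853, -0.1596, 0.0514]
orientation: [179.8, 0.2, 176.9]
contact_force: [-0.6, 1.3, -4.9]
grip_width: 0.459
17.95 [ 0.5853 -0.1596  0.0514] [179.81   0.2  176.85] [ -0.1  31.5 -15.1  -0.3 -43.2  -2.9]
```

View pics/p2.png

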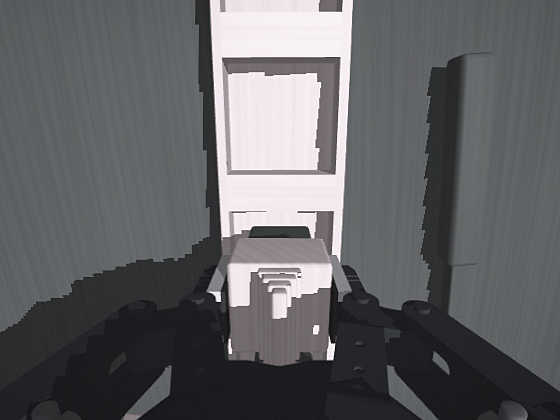

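The cutter is centred in the second pocket. I continue down to contact.

```bash
python3 -m creep '[{"offset":[0,0,1],"turn":0},{"offset":[0,0,2],"turn":0},{"offset":[0,0,2],"turn":0}]'
```

```text
t: 18.3
tcp_pos: [0.5854, -0.1596, 0.0513]
orientation: [179.8, 0.2, 176.9]
contact_force: [-3.3, 2.8, 6.2]
grip_width: 0.459
```

```bash
python3 -m creep '[{"offset":[0,0,0],"turn":0},{"offset":[0,0,0],"turn":0},{"offset":[0,0,0],"turn":0},{"offset":[0,0,0],"turn":0},{"offset":[0,0,0],"turn":0}]' 85; python3 -m creep '[{"offset":[0,0,-20],"turn":0},{"offset":[0,0,-60],"turn":0},{"offset":[0,0,-100],"turn":0},{"offset":[0,0,-120],"turn":0},{"offset":[0,0,-120],"turn":0}]'; python3 go.py .5286 .2284 .172 204.2
```

```text
t: 18.8
tcp_pos: [0.5855, -0.1596, 0.0512]
orientation: [179.8, 0.2, 176.9]
contact_force: [-0.2, -0.5, -0.3]
grip_width: 0.994
t: 19.3
tcp_pos: [0.5872, -0.1603, 0.1754]
orientation: [179.9, 0.7, 176.9]
contact_force: [0.1, 1.3, 0.4]
grip_width: 0.995
offset [ 79.4 385.    3.3] turn -0.476 rad; dist 393.0 rows 7.9 t 19.3 tilt [179.87   0.7 ]
```

```bash
python3 -m creep '[{"offset":[9,45,0],"turn":-0.06},{"offset":[19,92,0],"turn":-0.12},{"offset":[29,139,0],"turn":-0.18},{"offset":[39,187,0],"turn":-0.24},{"offset":[49,235,0],"turn":-0.3},{"offset":[59,283,0],"turn":-0.36},{"offset":[69,331,0],"turn":-0.42},{"offset":[78,370,0],"turn":-0.476}]';python3 -m creep '[{"offset":[0,15,0],"turn":0},{"offset":[0,15,0],"turn":0},{"offset":[0,15,0],"turn":0}]'; python3 lookm.py n3 saddle dome; python3 -c "
import fitt;fitt.run(['n3'],['saddle'])"; python3 go.py .5286 .2284 .062 204.2
```

```text
t: 20.1
tcp_pos: [0.5279, 0.2156, 0.174]
orientation: [-179.8, 0.6, -155.6]
contact_force: [1.0, 0.0, 1.1]
grip_width: 0.995
t: 20.4
tcp_pos: [0.5212, 0.2291, 0.1728]
orientation: [-179.8, 0.4, -155.6]
contact_force: [0.6, 0.3, 0.7]
grip_width: 0.991
n3 20.4 [0.5212 0.2291 0.1728]
saddle ['n3'] [0.5278 0.23  ] yaw 24.8 z 0.0116 0.031
saddle ['n3'] [0.5282 0.2292] yaw 25.7 z 0.0135 0.032
offset [ -5.2  -2.1 111.6] turn 0.002 rad; dist 112.0 rows 2.2 t 20.55 tilt [-179.77    0.53]
```

```bash
python3 -m creep '[{"offset":[-5,-2,25],"turn":0},{"offset":[-5,-2,60],"turn":0},{"offset":[-5,-2,90],"turn":0},{"offset":[-5,-2,108],"turn":0},{"offset":[-5,-2,112],"turn":0},{"offset":[-5,-2,112],"turn":0}]' 85; python3 -m creep '[{"offset":[0,0,0],"turn":0},{"offset":[0,0,0],"turn":0},{"offset":[0,0,0],"turn":0},{"offset":[0,0,0],"turn":0},{"offset":[0,0,0],"turn":0},{"offset":[0,0,0],"turn":0},{"offset":[0,0,0],"turn":0}]' 30
```

```text
t: 21.15
tcp_pos: [0.5287, 0.2275, 0.0614]
orientation: [-179.7, 0.5, -155.7]
contact_force: [0.1, 0.1, 0.8]
grip_width: 0.996
t: 21.85
tcp_pos: [0.5289, 0.2277, 0.0626]
orientation: [-179.7, 0.5, -155.7]
contact_force: [-2.1, -1.3, 6.6]
grip_width: 0.466
```

```bash
python3 -m creep '[{"offset":[0,0,-10],"turn":0},{"offset":[0,0,-35],"turn":0},{"offset":[0,0,-65],"turn":0},{"offset":[0,0,-90],"turn":0},{"offset":[0,0,-105],"turn":0},{"offset":[0,0,-110],"turn":0}]'; python3 go.py .5802 -.2306 .172 177.2
```

```text
t: 22.45
tcp_pos: [0.5275, 0.2279, 0.1736]
orientation: [-179.8, 0.6, -155.7]
contact_force: [0.8, 0.3, -7.0]
grip_width: 0.457
offset [ 140.4 -439.6    1.7] turn 0.472 rad; dist 461.0 rows 9.2 t 22.45 tilt [-179.8    0.6]
```

```bash
python3 -m creep '[{"offset":[8,-25,0],"turn":0.03},{"offset":[22,-70,0],"turn":0.08},{"offset":[36,-115,0],"turn":0.13},{"offset":[50,-160,0],"turn":0.18},{"offset":[65,-205,0],"turn":0.23},{"offset":[79,-250,0],"turn":0.28},{"offset":[93,-290,0],"turn":0.33},{"offset":[102,-320,0],"turn":0.37}]'; python3 go.py .5802 -.2306 .172 177.2
```

```text
t: 23.25
tcp_pos: [0.5642, -0.1082, 0.1715]
orientation: [179.9, 0.4, -177.2]
contact_force: [0.7, 0.6, -7.9]
grip_width: 0.46
offset [ -10.  -123.1   -0.6] turn 0.098 rad; dist 123.0 rows 2.5 t 23.25 tilt [179.93   0.37]
```

```bash
python3 -m creep '[{"offset":[-2,-35,0],"turn":0.03},{"offset":[-5,-75,0],"turn":0.06},{"offset":[-9,-110,0],"turn":0.09},{"offset":[-10,-122,0],"turn":0.1},{"offset":[-10,-122,0],"turn":0.1},{"offset":[-10,-122,0],"turn":0.1}]'; python3 go.py .5802 -.2306 .055 177.2
```

```text
t: 23.85
tcp_pos: [0.579, -0.2289, 0.1697]
orientation: [179.8, 0.2, 177.0]
contact_force: [-0.4, 1.1, -7.9]
grip_width: 0.461
offset [ -0.9  -2.  114.7] turn -0.003 rad; dist 115.0 rows 2.3 t 23.85 tilt [1.7981e+02 1.6000e-01]
```

```bash
python3 -m creep '[{"offset":[-1,-2,25],"turn":0},{"offset":[-1,-2,60],"turn":0},{"offset":[-1,-2,90],"turn":0},{"offset":[-1,-2,106],"turn":0},{"offset":[-1,-2,110],"turn":0},{"offset":[-1,-2,114],"turn":0},{"offset":[-1,-2,115],"turn":0}]'; python3 -m creep '[{"offset":[0,0,1],"turn":0},{"offset":[0,0,2],"turn":0},{"offset":[0,0,2],"turn":0}]'; python3 -m creep '[{"offset":[0,0,1],"turn":0},{"offset":[0,0,2],"turn":0},{"offset":[0,0,2],"turn":0}]'; python3 look.py p3
```

```text
t: 24.55
tcp_pos: [0.5811, -0.2301, 0.0555]
orientation: [179.8, 0.3, 177.1]
contact_force: [0.1, 0.1, -6.5]
grip_width: 0.464
t: 24.85
tcp_pos: [0.5813, -0.2301, 0.0541]
orientation: [179.8, 0.3, 177.1]
contact_force: [0.1, 0.4, -7.5]
grip_width: 0.464
t: 25.15
tcp_pos: [0.5812, -0.2301, 0.052]
orientation: [179.8, 0.3, 177.1]
contact_force: [-1.0, 0.3, -7.2]
grip_width: 0.461
25.15 [ 0.5812 -0.2301  0.052 ] [179.82   0.3  177.1 ] [ -6.9  32.8 -12.3  -0.3 -44.6   4.2]
```

View pics/p3.png

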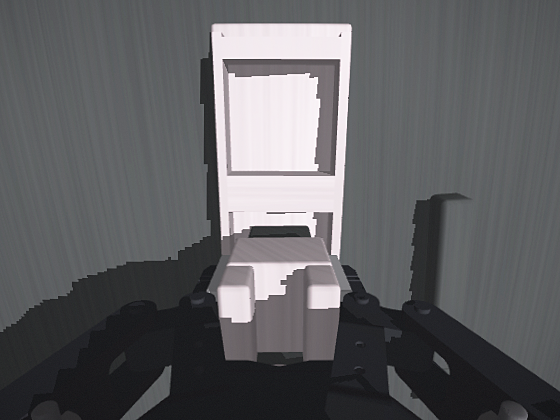

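The saddle is centred over the third pocket and only the last pocket is still empty beyond it. I lower until contact.

```bash
python3 -m creep '[{"offset":[0,0,1],"turn":0},{"offset":[0,0,2],"turn":0},{"offset":[0,0,2],"turn":0}]'; python3 -m creep '[{"offset":[0,0,1],"turn":0},{"offset":[0,0,1],"turn":0}]'
```

```text
t: 25.5
tcp_pos: [0.5814, -0.2301, 0.0507]
orientation: [179.8, 0.3, 177.1]
contact_force: [-1.9, 0.5, -1.1]
grip_width: 0.46
t: 25.7
tcp_pos: [0.5814, -0.2302, 0.0507]
orientation: [179.9, 0.3, 177.1]
contact_force: [-3.4, 2.7, 2.5]
grip_width: 0.465
```

Contact. I release and go to the dome at (0.5058, 0.2937), yaw 187.9.

```bash
python3 -m creep '[{"offset":[0,0,0],"turn":0},{"offset":[0,0,0],"turn":0},{"offset":[0,0,0],"turn":0},{"offset":[0,0,0],"turn":0},{"offset":[0,0,0],"turn":0}]' 85; python3 -m creep '[{"offset":[0,0,-20],"turn":0},{"offset":[0,0,-60],"turn":0},{"offset":[0,0,-100],"turn":0},{"offset":[0,0,-120],"turn":0},{"offset":[0,0,-120],"turn":0}]'; python3 go.py .5058 .2937 .172 187.9
```

```text
t: 26.2
tcp_pos: [0.5816, -0.2302, 0.0507]
orientation: [179.9, 0.4, 177.1]
contact_force: [-0.7, 0.4, -0.0]
grip_width: 0.993
t: 26.7
tcp_pos: [0.583, -0.231, 0.1751]
orientation: [180.0, 0.8, 177.2]
contact_force: [-0.2, -0.8, -0.3]
grip_width: 0.995
offset [103.  520.3   2. ] turn -0.187 rad; dist 530.0 rows 10.6 t 26.7 tilt [179.95   0.84]
```

```bash
python3 -m creep '[{"offset":[9,45,0],"turn":-0.02},{"offset":[18,92,0],"turn":-0.04},{"offset":[27,139,0],"turn":-0.06},{"offset":[37,186,0],"turn":-0.08},{"offset":[46,233,0],"turn":-0.1},{"offset":[55,280,0],"turn":-0.12},{"offset":[65,327,0],"turn":-0.14},{"offset":[74,374,0],"turn":-0.16}]'; python3 go.py .5058 .2937 .172 187.9
```

```text
t: 27.5
tcp_pos: [0.5263, 0.1478, 0.1732]
orientation: [-179.9, 0.7, -173.6]
contact_force: [-0.0, -0.7, 0.1]
grip_width: 0.995
offset [  4.1 147.3   0.9] turn -0.026 rad; dist 147.0 rows 2.9 t 27.5 tilt [-179.88    0.75]
```

```bash
python3 -m creep '[{"offset":[1,40,0],"turn":-0.01},{"offset":[2,85,0],"turn":-0.02},{"offset":[4,128,0],"turn":-0.026},{"offset":[4,147,0],"turn":-0.026},{"offset":[4,147,0],"turn":-0.026},{"offset":[4,147,0],"turn":-0.026}]'; python3 lookm.py n4 dome; python3 -c "
import fitt;fitt.run(['n4'],['dome']);fitt.run(['m1','n4'],['dome'])"; python3 go.py .5058 .2937 .062 187.9
```

```text
t: 28.1
tcp_pos: [0.5054, 0.2927, 0.1719]
orientation: [-179.8, 0.6, -172.1]
contact_force: [-0.6, -0.6, -0.4]
grip_width: 0.996
n4 28.1 [0.5054 0.2927 0.1719]
dome ['n4'] [0.5062 0.2948] yaw 10.7 z 0.0169 0.061
dome ['n4'] [0.5058 0.2937] yaw 10.2 z 0.0198 0.063
dome ['m1', 'n4'] [0.5058 0.2952] yaw 7.8 z 0.0153 0.046
dome ['m1', 'n4'] [0.5054 0.2953] yaw 7.8 z 0.0151 0.05
offset [  1.1   2.1 110.4] turn -0.002 rad; dist 110.0 rows 2.2 t 28.2 tilt [-179.82    0.67]
```

View pics/n4.png

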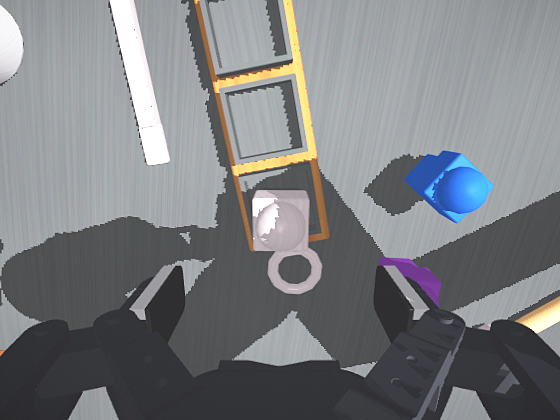

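The dome is square to the jaws at (280,225), and the ring is at (295,270). The purple one shows near the right finger, around (412,272), so I check that clearance before descending.

```bash
python3 - <<'E'
from h import *
import pickle
S=arm.grab_frame("scene");D=arm.grab_frame("side");s=arm.get_state()
for n,a,b in(("purple",(412.9,293),(238,345)),("blue",(382,264),(273,298))):
    X,e=tri([(S,a),(D,b)]);print(n,X.round(3),np.round(e,3),"rel tool mm",(R3(s).T@(X-[.5058,.2937,.062])*1000).round())
E
```

```text
purple [0.382 0.354 0.043] [0.001 0.001] rel tool mm [114.  77.  18.]
blue [0.374 0.256 0.041] [0.001 0.001] rel tool mm [136. -20.  19.]
```

The purple one is 114/77 mm away, so it's clear of the fingers (57/11 mm).

```bash
python3 -m creep '[{"offset":[1,2,25],"turn":0},{"offset":[1,2,60],"turn":0},{"offset":[1,2,90],"turn":0},{"offset":[1,2,106],"turn":0},{"offset":[1,2,110],"turn":0},{"offset":[1,2,110],"turn":0}]' 85; python3 -m creep '[{"offset":[0,0,0],"turn":0},{"offset":[0,0,0],"turn":0},{"offset":[0,0,0],"turn":0},{"offset":[0,0,0],"turn":0},{"offset":[0,0,0],"turn":0},{"offset":[0,0,0],"turn":0},{"offset":[0,0,0],"turn":0}]' 30
```

```text
t: 28.9
tcp_pos: [0.5066, 0.2929, 0.0627]
orientation: [-179.8, 0.7, -172.3]
contact_force: [0.1, 0.8, 0.7]
grip_width: 0.994
t: 29.6
tcp_pos: [0.5066, 0.2931, 0.0639]
orientation: [-179.8, 0.7, -172.3]
contact_force: [-2.3, -0.3, 6.2]
grip_width: 0.458
```

```bash
python3 -m creep '[{"offset":[0,0,-10],"turn":0},{"offset":[0,0,-35],"turn":0},{"offset":[0,0,-65],"turn":0},{"offset":[0,0,-90],"turn":0},{"offset":[0,0,-105],"turn":0},{"offset":[0,0,-110],"turn":0}]'; python3 go.py .5767 -.3005 .172 177.2
```

```text
t: 30.2
tcp_pos: [0.5051, 0.2935, 0.1752]
orientation: [-179.9, 0.8, -172.3]
contact_force: [0.3, 0.8, -6.0]
grip_width: 0.456
offset [   9.  -598.2    3.9] turn 0.184 rad; dist 598.0 rows 12.0 t 30.2 tilt [-179.92    0.8 ]
```

```bash
python3 -m creep '[{"offset":[0,-25,0],"turn":0.01},{"offset":[1,-65,0],"turn":0.02},{"offset":[2,-110,0],"turn":0.03},{"offset":[2,-155,0],"turn":0.05},{"offset":[3,-200,0],"turn":0.06},{"offset":[4,-245,0],"turn":0.08},{"offset":[5,-285,0],"turn":0.09},{"offset":[5,-310,0],"turn":0.1}]'; python3 go.py .5767 -.3005 .172 177.2
```

```text
t: 31.0
tcp_pos: [0.5402, -0.0171, 0.1738]
orientation: [-180.0, 0.6, -178.2]
contact_force: [-0.6, 0.3, -5.6]
grip_width: 0.461
offset [ -27.4 -284.4    2.1] turn 0.081 rad; dist 286.0 rows 5.7 t 31.0 tilt [-179.98    0.57]
```

```bash
python3 -m creep '[{"offset":[-3,-35,0],"turn":0.01},{"offset":[-7,-80,0],"turn":0.02},{"offset":[-12,-125,0],"turn":0.04},{"offset":[-16,-170,0],"turn":0.05},{"offset":[-21,-215,0],"turn":0.06},{"offset":[-25,-255,0],"turn":0.07},{"offset":[-27,-280,0],"turn":0.08},{"offset":[-27,-284,0],"turn":0.08}]';python3 -m creep '[{"offset":[0,0,0],"turn":0},{"offset":[0,0,0],"turn":0}]'; python3 go.py .5767 -.3005 .055 177.2
```

```text
t: 31.8
tcp_pos: [0.575, -0.3029, 0.1714]
orientation: [179.9, 0.4, 177.0]
contact_force: [-1.0, 1.3, -6.0]
grip_width: 0.457
t: 32.0
tcp_pos: [0.5738, -0.3021, 0.1695]
orientation: [179.8, 0.1, 177.0]
contact_force: [0.3, 0.4, -6.4]
grip_width: 0.458
offset [ -2.5   1.4 114.5] turn -0.004 rad; dist 115.0 rows 2.3 t 32.0 tilt [1.7982e+02 1.4000e-01]
```

```bash
python3 -m creep '[{"offset":[-3,2,25],"turn":0},{"offset":[-3,2,60],"turn":0},{"offset":[-3,2,90],"turn":0},{"offset":[-3,2,106],"turn":0},{"offset":[-3,2,110],"turn":0},{"offset":[-3,2,113],"turn":0},{"offset":[-3,2,114],"turn":0}]'; python3 -m creep '[{"offset":[0,0,1],"turn":0},{"offset":[0,0,2],"turn":0},{"offset":[0,0,2],"turn":0}]'; python3 -m creep '[{"offset":[0,0,1],"turn":0},{"offset":[0,0,2],"turn":0},{"offset":[0,0,2],"turn":0}]'
```

```text
t: 32.7
tcp_pos: [0.5782, -0.2996, 0.0566]
orientation: [179.9, 0.3, 177.0]
contact_force: [-0.3, 1.5, -6.2]
grip_width: 0.455
t: 33.0
tcp_pos: [0.5785, -0.2997, 0.0553]
orientation: [179.9, 0.3, 177.0]
contact_force: [0.2, -0.3, -5.3]
grip_width: 0.458
t: 33.3
tcp_pos: [0.5783, -0.2996, 0.0531]
orientation: [179.9, 0.3, 177.0]
contact_force: [0.0, 0.4, -5.5]
grip_width: 0.459
```

```bash
python3 -m creep '[{"offset":[0,0,1],"turn":0},{"offset":[0,0,2],"turn":0},{"offset":[0,0,2],"turn":0}]'; python3 -m creep '[{"offset":[0,0,1],"turn":0},{"offset":[0,0,1],"turn":0}]'
```

```text
t: 33.6
tcp_pos: [0.5784, -0.2997, 0.052]
orientation: [179.9, 0.3, 177.0]
contact_force: [-2.5, 1.4, 0.4]
grip_width: 0.458
t: 33.8
tcp_pos: [0.5784, -0.2997, 0.052]
orientation: [179.9, 0.3, 177.0]
contact_force: [-3.1, 2.6, 3.8]
grip_width: 0.461
```

Contact. I release, rise, and back off over the rack to look.

```bash
python3 -m creep '[{"offset":[0,0,0],"turn":0},{"offset":[0,0,0],"turn":0},{"offset":[0,0,0],"turn":0},{"offset":[0,0,0],"turn":0},{"offset":[0,0,0],"turn":0}]' 85; python3 -m creep '[{"offset":[0,0,-20],"turn":0},{"offset":[0,0,-60],"turn":0},{"offset":[0,0,-105],"turn":0},{"offset":[0,25,-150],"turn":0},{"offset":[0,50,-190],"turn":0},{"offset":[0,75,-230],"turn":0},{"offset":[0,90,-250],"turn":0},{"offset":[0,90,-250],"turn":0}]'; python3 lookm.py e1 dome saddle cutter fork; python3 - <<'E'
import fitt,numpy as np
c=np.load('carry.npy')
for t,y in zip(("fork","cutter","saddle","dome"),(.105,.035,-.035,-.105)):
    fitt.g[t]=tuple(c[:2]+y*np.array([-np.sin(c[2]),np.cos(c[2])]));print(t,np.round(fitt.g[t],4))
    try:fitt.run(["e1"],[t],.010,c[2])
    except Exception as e:print(t,e)
from h import *
f=arm.grab_frame("side")["image"][100:320,140:360,::-1]
w=cv2.imread("pics/e1.png")[0:400,130:430]
cv2.imwrite("pics/end.png",np.hstack([w,cv2.resize(f,(400,400))]))
E
```

```text
t: 34.3
tcp_pos: [0.5786, -0.2998, 0.0519]
orientation: [179.9, 0.3, 177.0]
contact_force: [0.0, -0.3, -0.2]
grip_width: 0.994
t: 35.1
tcp_pos: [0.5833, -0.2091, 0.3069]
orientation: [180.0, 0.9, 177.2]
contact_force: [0.3, -0.4, 0.5]
grip_width: 0.995
e1 35.1 [ 0.5833 -0.2091  0.3069]
fork [ 0.587  -0.0907]
fork ['e1'] [ 0.5877 -0.0915] yaw -1.8 z 0.0103 0.036
fork ['e1'] [ 0.5877 -0.0895] yaw -1.4 z 0.0067 0.042
cutter [ 0.5836 -0.1606]
cutter ['e1'] [ 0.5857 -0.1581] yaw -3.6 z 0.0039 0.073
cutter ['e1'] [ 0.5863 -0.159 ] yaw -1.9 z 0.0046 0.08
saddle [ 0.5802 -0.2306]
saddle ['e1'] [ 0.5821 -0.2282] yaw -2.7 z 0.0037 0.042
saddle ['e1'] [ 0.5815 -0.2293] yaw -1.4 z 0.0091 0.054
dome [ 0.5767 -0.3005]
dome ['e1'] [ 0.5783 -0.2991] yaw -4.3 z -0.0012 0.056
dome ['e1'] [ 0.579 -0.299] yaw -5.7 z 0.0011 0.082
```

View pics/end.png

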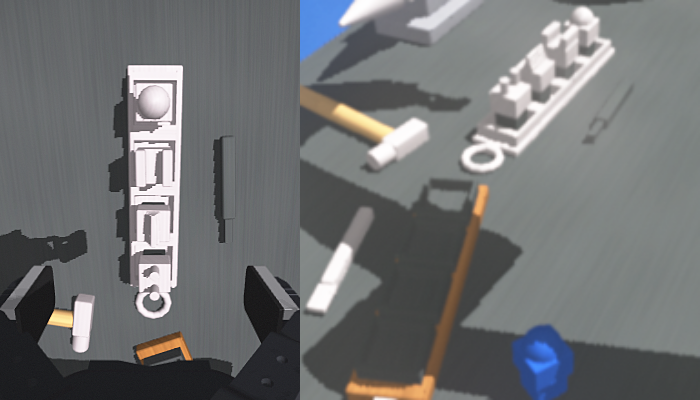

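Both views show fork next to the ring (153,300), then cutter, saddle and dome, all upright in their pockets, and the store rack empty. I hand in.

```bash
python3 -c "
from cell import arm
print(arm.close_job(),arm.get_state()['t'])"
```

```text
the job is handed in; nothing more can be done
the job is handed in; nothing more can be done
```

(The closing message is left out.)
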